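# Set the waffle maker for thick, well-browned waffles

## Robot

A 6-joint arm with a two-finger parallel gripper is mounted at the origin on the work surface. World frame = base frame: x ahead of the robot, y to its left, z up, the work surface at z = 0. Lengths are in mm, angles in rad, forces in N, time in s.
With the tool pointing down it reaches from about 275 to 750 mm from the base axis. Payload 10.2 kg.
Tool frame: the origin (TCP) lies where the fingers leave the gripper's body, on its centre line; the fingertips stand 73 mm ahead of it and the grasp point (between the pads) lies 54 mm ahead of it; z points along the fingers, y is the line along which they close (so a half turn about z gives the same grasp; the last joint's range is limited). The gripper opens to 85 mm and grips with 20 to 120 N. Pads are 22 mm wide; open, the fingers measure 114 mm over their backs; the gripper's body (76 mm by 85 mm) begins 54 mm behind the grasp point. The pads swing forward as they close: fully open they stand 13 mm farther back than shut.
Start: joints at [-1.372, 0.313, 1.498, -0, 1.331, -0.223], TCP at [214.925, -478.998, 303.894] pointing down, gripper open.
Joint ranges: [-2.94, 2.94], [-0.97, 2.17], [0.19, 2.56], [-1.23, 4.37], [0.02, 3.11], [-2.88, 2.88]. Speed limits (rad/s): [2.39, 2.39, 3.01, 3.14, 3.14, 3.14].

## Interface

Orientations are given as a unit quaternion [w, x, y, z].
In Python, from rig import ctrl gives the robot as it stands.
- The arm moves only by the shell command python3 -m creep 'ROWS' [OPENING] [FORCE]. ROWS is JSON, a list that holds one entry, the list of rows, each a list of 6 numbers: the shift along the world's x, y, z in units of 25 mm (1.0 is 25 mm), then the turn, a rotation vector about the world's x, y, z in units of 5 degrees (1.0 is 5 degrees). In form: [[[x, y, z, ax, ay, az], ...]]. A call has 1 to 20 rows; each row is the pose to reach, as a shift and turn from the pose commanded when the call began; what a row does not reach only later rows make up. A row lasts 1/12 s, in which the tool goes at most 41.7 mm and 7.16 degrees, less where a joint would pass 70% of its speed; a pose out of reach is approached as far as the arm can. A call with a gripper value outside its range is refused whole. OPENING is the finger opening in mm, from 0 to 85.4, set as the call begins (- or left out, the last holds). The fingers move at their own pace and stop on an object; FORCE is the grip in N (left out, the last holds). Time passes only in rows, so rows that repeat a pose let the fingers close. It gives the time, the measured TCP pose, the force, the opening and the grip force at its end, in the units of the state.
- ctrl.sense(): the state, without advancing time (a new reading comes with each control period).
- ctrl.capture(name): name is "side" or "top" or "wrist"; returns a dict with "image" (384x512x3 uint8, red, green, blue), "fx", "fy", "cx", "cy" (pixels), "R" (3x3) and "t" (3): a world point X has camera coordinates R X + t. Camera axes: x right, y down, z forward; pixel columns grow to the right and rows downward; lengths in mm; the calibration is good to about 2 mm. A picture is of the moment at which its call begins. There is no depth.
- ctrl.finish_job(): hands the job in; it is judged then, once.
The state is a dict: "time_s": time; "joints": joint angles; "dq": joint speeds; "tau": joint torques, N m; "eef_pos": TCP position; "ee_rot": TCP orientation; "force": force on the tool from outside, world axes, zero at the start; "wrist_torque": the same for the moment, N m; "grip_width": opening from 0.0 (shut) to 1.0 (fully open); "grip_force": force on a finger pad.
Only numpy, scipy, OpenCV 4.12 (cv2) and the standard library are available. Lean on these libraries where they do the work, as an engineer would, in place of code of your own. Each camera call takes 0.05 s, during which the arm holds its last target. There are 200 camera calls.

## Task

Set up the waffle maker for thick, well-browned waffles: turn its selector knob on to the three-bar mark so that it clicks in there, and roll the browning thumbwheel beside it until the white line on its rim stands level with the fourth of the five ticks (the second longest). Leave the saucepan, the bowl and the spatula where they are.

Things in the scene. Friction and masses are not known exactly. Their poses are not given: they have to be found in the camera images.
- waffle_maker: Waffle maker, lid down, fixed, 282 deep (x) x 262 wide (y) mm; steel lid top at 100 mm, black lid handle in front to x=-187, 63 to 85 high. Origin: centre of its underside; x from its front (robot's side) to its rear hinges, y to the left seen from the robot, z up. Black level console on the lid's front: x -131 to -43, y -119 to 119, top 112 mm; only the knob and wheel rise above it.
- selector_grip (a point): Left of the console: selector knob, this point on its upright axis 14.5 mm above the console; axes turn with it. Round skirt 39 mm wide, 5 high; on it an upright bar 34 long, 10 thick, from 5 to 23 mm above the console, which is pinched or pushed. One end of the bar has a nose and a white line on top: the pointer. About 0.13 N m turns it from click to click.
- selector (a joint): Knob angle (rad), growing clockwise seen from above. Clicks at 0 = off, 0.524, 1.047, 1.571, 2.094 = one, two, three, four bars; stops just beyond the ends; starts at one of the first three. The pointer stands at 1.047 minus this angle, counter-clockwise from the machine's x (three bars: 30 deg right of straight back). A sprung ball pulls it into the nearest click (to 0.05) when let go.
- three_bar_mark (a point): Middle of the three-bar mark, printed on the console 29 mm from the knob's axis. The marks are small and white, clockwise round the knob's rear side, 30 deg apart: a round dot (off), then one, two, three and four short bars (6 mm long, 1.5 wide).
- wheel_crown (a point): Right of the console: highest point of the browning thumbwheel's rim, 122 mm up, fixed on the machine. Grey ribbed wheel 52 mm in diameter, 14 wide; axle level along the machine's y, 26 mm below this point, so it rolls along the machine's x. Sunk in a slot: 10 mm proud of the console, 6 mm proud of the raised cheeks on both sides (52 long in x, 11 wide, tops at 116 mm).
- browning (a joint): Wheel angle (rad): 0 with the white line across its rim at the top, growing as the top rolls away from the robot (machine's +x); stops at -0.8 and 0.8; starts between -0.75 and 0. The line is 26 mm x sin(angle) behind the crown. Ticks stand for -0.70, -0.35, 0, 0.35, 0.70. About 0.8 N at the rim turns it, no clicks, it stays where left; a fingertip pressing 2 to 10 N drags it.
- fourth_tick (a point): Middle of the fourth tick, 8.9 mm behind the crown, on top of the cheek at the wheel's left (116 mm up). The five white ticks are 1.6 mm wide and lie across the rolling direction, from the shortest (2.8 mm, front, pale) to the longest (10 mm, rear, dark); the fourth is 8.2 mm long.
- saucepan_mid (a point): Loose black saucepan, 150 mm in diameter, 62 high, with a wooden handle to 195 mm from its middle; this point is on its axis, 31 mm up. To be left alone.
- bowl_mid (a point): Loose white mixing bowl, 150 mm in diameter, 70 high; this point is on its axis, half-way up. To be left alone.
- spatula: Loose spatula, wooden handle and steel blade, 260 mm long, lying along its own x axis on the worktop. To be left alone.

How it is judged (in metres and radians):
At the end, for the whole second after the job is handed in: The selector knob is clicked in at three bars (joint 1.571 within 0.13 rad), the browning wheel's white line stands at the fourth tick (joint 0.35 within 0.12 rad, a third of the spacing of the ticks), and the saucepan, the bowl and the spatula are within 20 mm of where they were (value of joint selector between 1.44 and 1.7 rad and value of joint browning between 0.23 and 0.47 rad and distance of each of saucepan_mid, bowl_mid, spatula from where it was at the start of the episode below 0.02 m); the robot touches nothing.
It fails at once if the saucepan, the bowl or the spatula is shoved more than 30 mm (distance of any of saucepan_mid, bowl_mid, spatula from where it was at the start of the episode above 0.03 m).
It also fails if it takes over 48 s, if anything falls off the work surface, if the arm or the gripper's body presses on something with over 40 N, if the wrist force passes 120 N, or if a joint passes its speed limit or range.

## Working session

There is one attempt and no reset: what is moved stays moved. The work goes in short steps, Python scripts to look and compute and a shell command to move; the robot and the scene stay as the last step left them, time stands still between calls to the robot, and variables do not carry over. Pictures are saved under pics/ and viewed, at most 10 in all, crops included, and the job is handed in when it is done.

```bash
mkdir -p pics
cat > h.py <<'E'
from rig import ctrl
import numpy as np, cv2, json
def cap(n,f):
    c=ctrl.capture(n); cv2.imwrite(f'pics/{f}.png',cv2.cvtColor(c['image'],cv2.COLOR_RGB2BGR))
    np.savez(f'pics/{f}.npz',**c); return c
def ray(f,u,v,z):
    c=np.load(f'pics/{f}.npz'); d=np.array([(u-c['cx'])/c['fx'],(v-c['cy'])/c['fy'],1]); R=c['R'];o=-R.T@c['t'];d=R.T@d
    return o+d*(z-o[2])/d[2]
def proj(f,X):
    c=np.load(f'pics/{f}.npz'); p=c['R']@np.array(X)+c['t']; return [float(c['fx']*p[0]/p[2]+c['cx']),float(c['fy']*p[1]/p[2]+c['cy'])]
def crop(f,u0,v0,u1,v1,s,out):
    cv2.imwrite(f'pics/{out}.png',cv2.resize(cv2.imread(f'pics/{f}.png')[v0:v1,u0:u1],None,fx=s,fy=s,interpolation=cv2.INTER_CUBIC))
E
python3 - <<'E'
from h import *
cap('top','top1');cap('side','side1')
a=cv2.imread('pics/top1.png');b=cv2.imread('pics/side1.png')
cv2.imwrite('pics/both.png',cv2.resize(np.vstack([a,b]),None,fx=.78,fy=.78))
for f in('top1','side1'):
    c=np.load(f'pics/{f}.npz');print(f,c['fx'],-c['R'].T@c['t'])
E
```

```text
top1 455.6979726894491 [ 401.04272859  -18.34797453 1522.76469291]
side1 393.49569030489977 [  198.57903357 -1133.93019092   753.10888523]
```

View pics/top1.png

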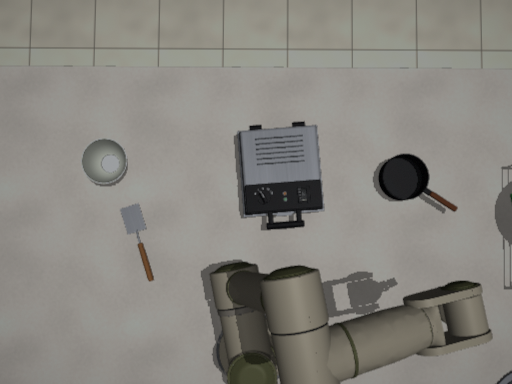

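The waffle maker is at about (281,170), with the knob near (264,194) and the wheel near (303,195). The other objects are well clear. Next I'll enlarge it.

Run:
```python
from h import *
crop('top1',232,172,332,236,8,'c1')
```

```text
(no output)
```

View pics/c1.png

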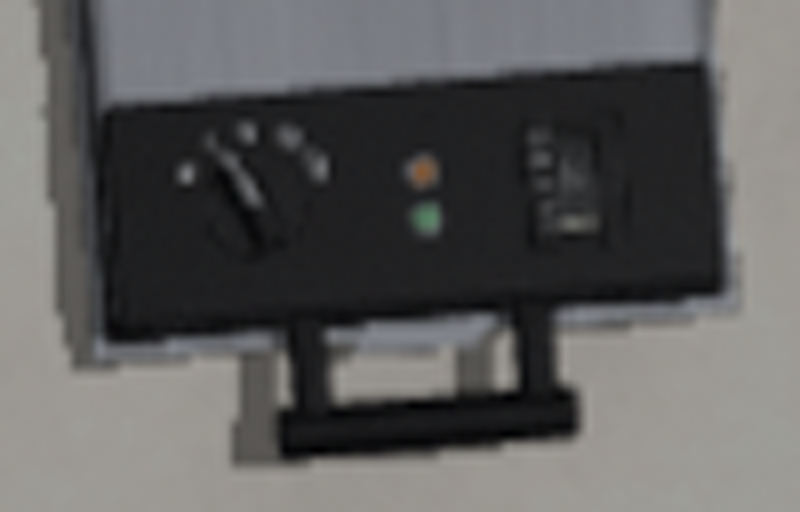

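The knob pointer stands at the one-bar mark (crop 215,140). The wheel's white line is at the front, at crop (577,222). I'll fit the pose from the console corners.

```bash
cat >> h.py <<'E'
def pose(P,L):
    P=np.array(P)[:,:2];L=np.array(L,float);pc,lc=P.mean(0),L.mean(0);A=(L-lc).T@(P-pc)
    th=np.arctan2(A[0,1]-A[1,0],A[0,0]+A[1,1]);R=np.array([[np.cos(th),-np.sin(th)],[np.sin(th),np.cos(th)]])
    o=pc-R@lc;return o,th,R,np.linalg.norm((L@R.T+o)-P,axis=1)
E
python3 - <<'E'
from h import *
r=lambda u,v,z:ray('top1',232+u/8-.5,172+v/8-.5,z)
C=[(103,108),(708,65),(110,338),(722,290)];L=[(-43,119),(-43,-119),(-131,119),(-131,-119)]
o,th,R,e=pose([r(*c,112) for c in C],L);print(o,np.degrees(th),e)
loc=lambda u,v,z:(R.T@(r(u,v,z)[:2]-o)).round(1)
print('knob bar ends',loc(262,252,135),loc(215,160,135),'marks',[loc(*p,112) for p in[(187,175),(213,142),(247,132),(290,138),(320,168)]])
print('line',loc(577,222,121),'ticks',loc(542,135,116),loc(547,215,116),'wheel',loc(580,185,122))
s=ctrl.sense();print(s['ee_rot'],s['eef_pos'],s['time_s'])
w=cap('wrist','w0');print(w['fx'],-w['R'].T@w['t'],w['R'])
E
```

```text
[584.84956007 -83.56401934] 4.4609923267305645 [2.44993504 0.24274635 1.51957442 1.56363662]
knob bar ends [-104.3   59.3] [-67.9  74.7] marks [array([-71.1,  85.8]), array([-59. ,  74.9]), array([-56.1,  61.4]), array([-59.6,  45. ]), array([-72.1,  34.2])]
line [-100.6  -62.7] ticks [-65.7 -52.3] [-96.8 -51.9] wheel [-86.5 -64.9]
[-5.78203594e-04  9.77846786e-01  2.09321113e-01  6.74426635e-06] [ 214.89398437 -478.85658195  303.3937764 ] 0.1
315.009187053953 [ 288.26061653 -446.06741179  372.6766259 ] [[ 0.41004751 -0.91206314 -0.00136226]
 [-0.86610178 -0.38985139  0.31286355]
 [-0.28588239 -0.12710906 -0.94979711]]
```

```bash
python3 -m creep '[[[3,4,0.7,0,0,0.5],[6,8.5,0.7,0,0,1],[9,12.5,0.7,0,0,1.5],[11.2,15.6,0.7,0,0,2],[11.2,15.6,0.7,0,0,2],[11.2,15.6,0.7,0,0,2],[11.2,15.6,0.7,0,0,2],[11.2,15.6,0.7,0,0,2],[11.2,15.6,0.7,0,0,2],[11.2,15.6,0.7,0,0,2],[11.2,15.6,0.7,0,0,2],[11.2,15.6,0.7,0,0,2],[11.2,15.6,0.7,0,0,2],[11.2,15.6,0.7,0,0,2],[11.2,15.6,0.7,0,0,2],[11.2,15.6,0.7,0,0,2]]]' 45
python3 - <<'E'
from h import *
w=cap('wrist','w1');s=ctrl.sense();print(s['eef_pos'],s['ee_rot'],s['force'])
cv2.imwrite('pics/w1b.png',cv2.resize(cv2.imread('pics/w1.png'),None,fx=1.5,fy=1.5,interpolation=cv2.INTER_CUBIC))
E
```

```text
time_s: 1.48
eef_pos: [494.5, -89.8, 321.3]
ee_rot: [-0.0, 0.956, 0.293, -0.0]
force: [0.4, -0.4, -0.2]
grip_width: 0.53
grip_force: 0.0
[494.49885678 -89.9065856  321.40937638] [ 1.35108856e-05  9.56109684e-01  2.93008989e-01 -7.06608728e-05] [-0.07365934  0.83407409  0.77763812]
```

View pics/w1b.png

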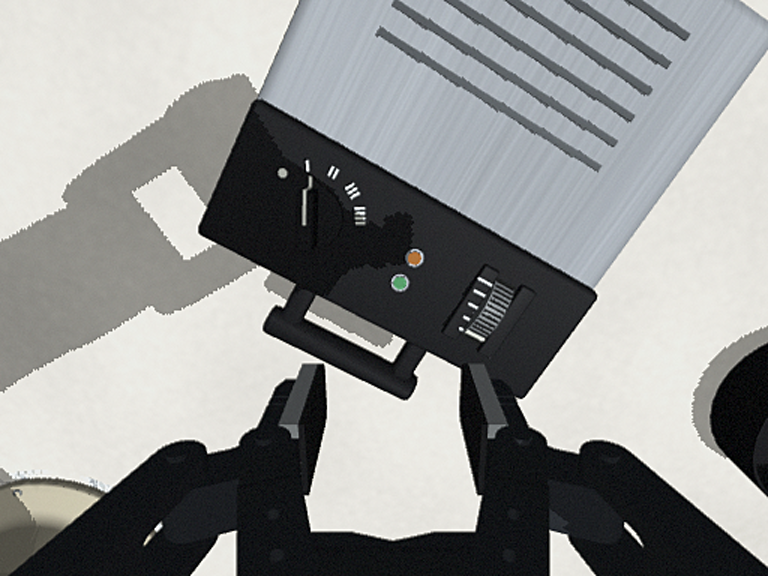

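This view shows the knob at one bar, pointer line (310,185)-(303,222) in the 1.5x picture. The console corners, marks and ticks are all clear.

Run:
```python
from h import *
r=lambda u,v,z:ray('w1',(u+.5)/1.5-.5,(v+.5)/1.5-.5,z)
C=[(258,100),(596,297),(199,231),(522,398)];L=[(-43,119),(-43,-119),(-131,119),(-131,-119)]
o,th,R,e=pose([r(*c,112) for c in C],L);print(o,np.degrees(th),e)
M=np.array([r(*p,112)[:2] for p in[(283,173),(307,165),(333,173),(352,190),(360,215)]])
A=[60,30,0,-30,-60];Lm=[(29*np.cos(np.radians(a)),29*np.sin(np.radians(a))) for a in A]
k,t2,_,e2=pose(M,Lm);print('knob',k,np.degrees(t2),e2, R.T@(k-o))
loc=lambda u,v,z:(R.T@(r(u,v,z)[:2]-o)).round(1)
print('pointer',loc(309,182,135),loc(303,224,135))
print('ticks',[loc(*p,116) for p in[(487,281),(482,294),(473,306),(466,318),(461,328)]])
tick=r(473,306,116);print(tick)
crop('w1',285,170,365,240,10,'c2')
```

```text
[589.1006254  -84.76091477] 4.67363313996037 [4.27676771 4.65090154 3.76746511 4.34518068]
knob [496.25512252 -30.38928634] 5.23440809452625 [0.30746336 0.26554968 0.58949684 0.29023921 0.14863145] [-88.1065979   61.75588061]
pointer [-67.1  69.1] [-88.8  62. ]
ticks [array([-69.9, -49.2]), array([-78.5, -51.1]), array([-87.8, -50.5]), array([-96.7, -51. ]), array([-103.9,  -51.9])]
[ 505.72287585 -142.2555582   116.        ]
```

View pics/c2.png

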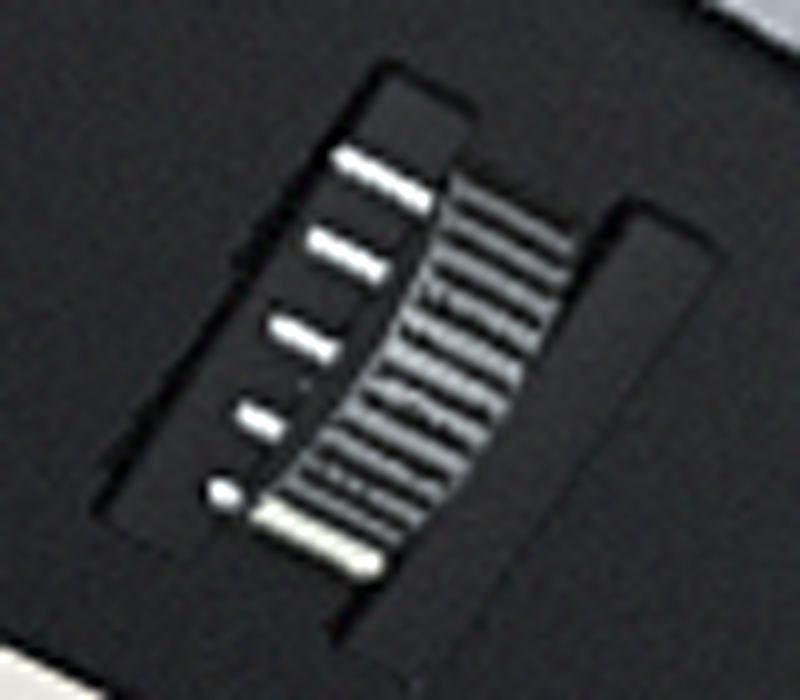

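The wheel's line sits at about the first tick (−0.7). Now I'll pinch the knob.

```bash
python3 -m creep '[[[0.05,1.2,-1,0,0,0.1],[0.05,2.38,-2,0,0,0.1],[0.05,2.38,-3,0,0,0.1],[0.05,2.38,-4,0,0,0.1],[0.05,2.38,-4.6,0,0,0.1],[0.05,2.38,-5.12,0,0,0.1],[0.05,2.38,-5.12,0,0,0.1],[0.05,2.38,-5.12,0,0,0.1],[0.05,2.38,-5.12,0,0,0.1]]]' 40
python3 - <<'E'
from h import *
w=cap('wrist','w2');print(ctrl.sense()['force'])
E
python3 -m creep '[[[0,0,0,0,0,0],[0,0,0,0,0,0],[0,0,0,0,0,0],[0,0,0,0,0,0],[0,0,0,0,0,0],[0,0,0,0,0,0],[0,0,0,0,0,0],[0,0,0,0,0,0],[0,0,0,0,0,0],[0,0,0,0,0,0]]]' 0 40;python3 - <<'E'
from h import *
w=cap('wrist','w3');print(ctrl.sense()['force'])
cv2.imwrite('pics/w23.png',np.hstack([cv2.imread(f'pics/{f}.png')[:, 60:452] for f in('w2','w3')]))
E
```

```text
time_s: 2.28
eef_pos: [496.5, -30.1, 194.4]
ee_rot: [0.0, 0.955, 0.298, 0.001]
force: [0.6, 0.2, 0.4]
grip_width: 0.47
grip_force: 0.0
[ 0.32808558 -0.81432414  0.2360289 ]
time_s: 3.17
eef_pos: [496.5, -29.7, 194.1]
ee_rot: [0.001, 0.955, 0.298, 0.001]
force: [0.7, -1.1, 6.0]
grip_width: 0.102
grip_force: 43.7
[-0.37147784 -0.84555991  6.41353691]
```

View pics/w23.png

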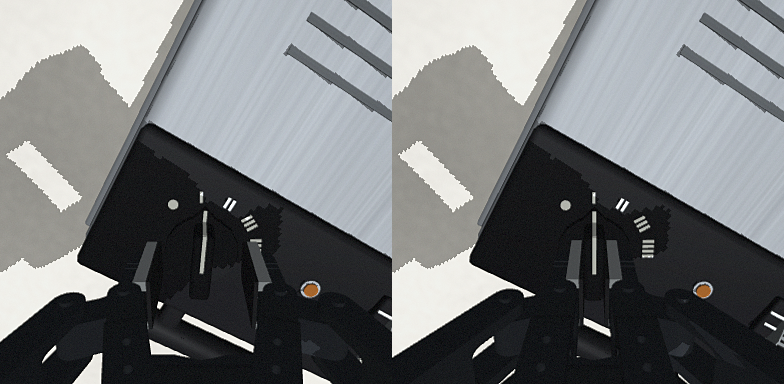

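The bar is pinched, with the pads on both sides of it at (595,250). I'll turn it 60° clockwise.

```bash
python3 -m creep '[[[0,0,0.02,0,0,-0.8],[0,0,0.02,0,0,-1.6],[0,0,0.02,0,0,-2.4],[0,0,0.02,0,0,-3.2],[0,0,0.02,0,0,-4],[0,0,0.02,0,0,-4.8],[0,0,0.02,0,0,-5.6],[0,0,0.02,0,0,-6.4],[0,0,0.02,0,0,-7.2],[0,0,0.02,0,0,-8],[0,0,0.02,0,0,-8.8],[0,0,0.02,0,0,-9.6],[0,0,0.02,0,0,-10.4],[0,0,0.02,0,0,-11.2],[0,0,0.02,0,0,-12],[0,0,0.02,0,0,-12],[0,0,0.02,0,0,-12],[0,0,0.02,0,0,-12]]]' 0 50
python3 -m creep '[[[0,0,0,0,0,0],[0,0,0,0,0,0],[0,0,0,0,0,0],[0,0,0,0,0,0],[0,0,0,0,0,0],[0,0,0.5,0,0,0],[0,0,1,0,0,0],[0,0,2,0,0,0],[0,0,3,0,0,0],[0,0,3,0,0,0],[0,0,3,0,0,0]]]' 40;python3 - <<'E'
from h import *
w=cap('wrist','w4');print(ctrl.sense()['force'])
cv2.imwrite('pics/w4b.png',cv2.resize(cv2.imread('pics/w4.png'),None,fx=1.5,fy=1.5,interpolation=cv2.INTER_CUBIC))
E
```

```text
time_s: 4.72
eef_pos: [496.6, -30.1, 194.1]
ee_rot: [0.001, 0.976, -0.219, 0.001]
force: [1.9, -4.5, 1.1]
grip_width: 0.097
grip_force: 50.6
time_s: 5.63
eef_pos: [496.4, -29.5, 269.7]
ee_rot: [0.0, 0.976, -0.219, 0.001]
force: [-1.2, -0.5, -1.2]
grip_width: 0.468
grip_force: 0.0
[ 0.81668244  0.78701685 -0.3311482 ]
```

View pics/w4b.png

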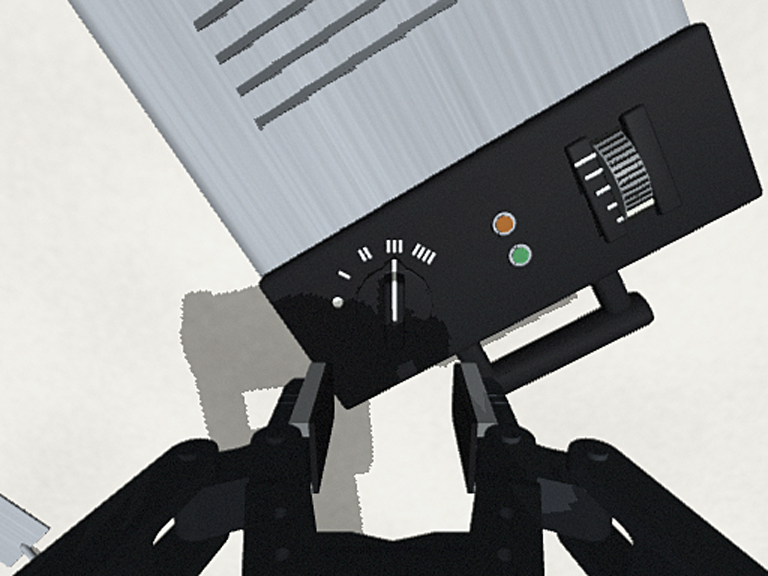

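The pointer line (394,262–320) points straight at the three-bar mark (394,246), so it is clicked in. Next is the wheel: shut the gripper, square up with the machine, and hover just in front of the crown.

```bash
python3 -m creep '[[[0.1,-1.2,0,0,0,1.3],[0.1,-2.5,0,0,0,2.6],[0.1,-3.8,0,0,0,3.9],[0.1,-5.04,-0.5,0,0,5.2],[0.1,-5.04,-1,0,0,6],[0.1,-5.04,-1.8,0,0,6],[0.1,-5.04,-2.4,0,0,6],[0.1,-5.04,-2.6,0,0,6],[0.1,-5.04,-2.6,0,0,6],[0.1,-5.04,-2.6,0,0,6]]]' 0 30;python3 - <<'E'
from h import *
for p in [(586,160),(595,175),(603,191)]: print(ray('w4',p[0]/1.5,p[1]/1.5,116))
w=cap('wrist','w5');s=ctrl.sense();print(s['force'],s['eef_pos'])
cv2.imwrite('pics/w5b.png',cv2.resize(cv2.imread('pics/w5.png')[100:380,90:420],None,fx=2,fy=2,interpolation=cv2.INTER_CUBIC))
E
```

```text
time_s: 6.52
eef_pos: [498.7, -155.4, 203.9]
ee_rot: [-0.0, 0.999, 0.041, -0.0]
force: [0.2, -0.5, 1.0]
grip_width: -0.002
grip_force: 0.0
[ 521.82389213 -139.05614065  116.        ]
[ 513.67559015 -140.72212759  116.        ]
[ 505.12696873 -141.86284903  116.        ]
[ 0.80405576 -0.10927632  0.06423195] [ 498.90900726 -155.50024874  204.44950832]
```

View pics/w5b.png

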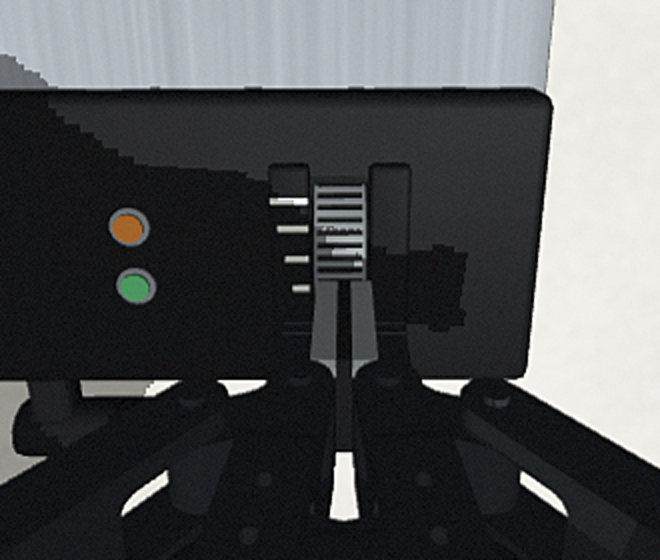

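The shut fingers are centred on the wheel: tips at (343,285), wheel 315–367. Now I'll press down gently.

```bash
python3 -m creep '[[[0,0,-0.2,0,0,0],[0,0,-0.3,0,0,0],[0,0,-0.34,0,0,0],[0,0,-0.37,0,0,0],[0,0,-0.37,0,0,0]]]'; python3 -m creep '[[[0,0,-0.03,0,0,0],[0,0,-0.03,0,0,0],[0,0,-0.03,0,0,0]]]'
```

```text
time_s: 6.98
eef_pos: [498.7, -155.5, 194.7]
ee_rot: [0.0, 0.999, 0.041, 0.0]
force: [-1.2, -0.3, -0.1]
grip_width: -0.002
grip_force: 0.0
time_s: 7.23
eef_pos: [498.9, -155.5, 194.5]
ee_rot: [0.0, 0.999, 0.041, 0.0]
force: [-1.0, 1.1, 5.5]
grip_width: 0.001
grip_force: 2.6
```

```bash
python3 -m creep '[[[0.08,0.007,0,0,0,0],[0.16,0.014,0,0,0,0],[0.24,0.02,0,0,0,0],[0.32,0.028,0,0,0,0],[0.4,0.035,0,0,0,0],[0.48,0.04,0,0,0,0],[0.56,0.05,0,0,0,0],[0.56,0.05,0,0,0,0]]]'; python3 -m creep '[[[0,0,0.15,0,0,0],[0,0,0.4,0,0,0],[-0.6,-0.05,0.4,0,0,0],[-0.6,-0.05,0.4,0,0,0],[-0.6,-0.05,0.4,0,0,0]]]'
python3 - <<'E'
from h import *
w=cap('wrist','w6')
a=[cv2.resize(cv2.imread(f'pics/{f}.png')[170:260,210:310],None,fx=4,fy=4,interpolation=cv2.INTER_CUBIC) for f in('w5','w6')]
cv2.imwrite('pics/w56.png',np.hstack(a))
E
```

```text
time_s: 7.9
eef_pos: [513.2, -154.3, 194.5]
ee_rot: [0.0, 0.999, 0.041, 0.001]
force: [1.4, 1.7, 5.7]
grip_width: 0.002
grip_force: 2.9
time_s: 8.32
eef_pos: [497.6, -155.6, 204.3]
ee_rot: [0.0, 0.999, 0.04, 0.0]
force: [0.4, 0.2, 0.4]
grip_width: -0.0
grip_force: 0.0
```

View pics/w56.png

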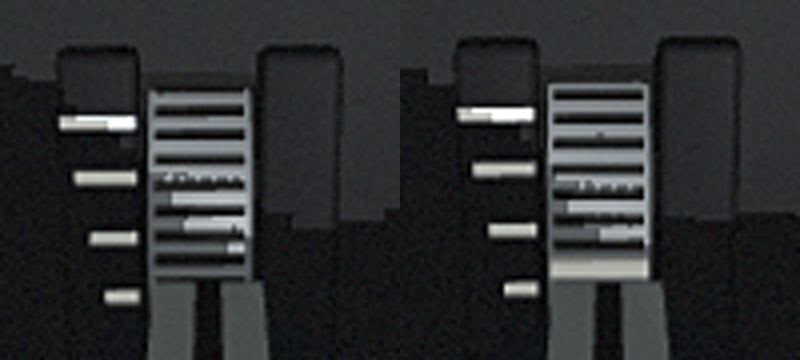

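The line has come up to between ticks 2 and 3, at (599,267). I'll compute the angle.

```bash
cat >> h.py <<'E'
def ang(f,pl,pt4,pt3):
    R=np.array([[np.cos(.085),-np.sin(.085)],[np.sin(.085),np.cos(.085)]])
    cr=(np.array([ (R.T@ray(f,*pt4,116)[:2])[0]-8.9,(R.T@ray(f,*pt3,116)[:2])[0]]));z=121.5
    for _ in range(8):
        x=(R.T@ray(f,*pl,z)[:2])[0]-cr.mean(); z=96+np.sqrt(max(0,676-x*x))
    return cr,x,np.arcsin(x/26)
E
python3 - <<'E'
from h import *
P=lambda u,v:(210+(u-400)/4,170+v/4)
print(ang('w6',P(599,267),P(505,169),P(513,230)))
E
```

```text
(array([491.73120677, 491.69029386]), np.float64(-2.7690941363968022), np.float64(-0.10670600083468008))
```

```bash
python3 -m creep '[[[0.06,0,-0.2,0,0,0],[0.06,0,-0.35,0,0,0],[0.06,0,-0.4,0,0,0],[0.06,0,-0.4,0,0,0],[0.06,0,-0.4,0,0,0]]]'; python3 -m creep '[[[0.08,0.007,0,0,0,0],[0.16,0.014,0,0,0,0],[0.24,0.02,0,0,0,0],[0.32,0.028,0,0,0,0],[0.4,0.035,0,0,0,0],[0.49,0.04,0,0,0,0],[0.49,0.04,0,0,0,0],[0.49,0.04,0,0,0,0]]]'; python3 -m creep '[[[0,0,0.15,0,0,0],[0,0,0.4,0,0,0],[-0.6,-0.05,0.4,0,0,0],[-0.6,-0.05,0.4,0,0,0],[-0.6,-0.05,0.6,0,0,0],[-0.6,-0.05,0.6,0,0,0]]]'
python3 - <<'E'
from h import *
w=cap('wrist','w7')
a=cv2.resize(cv2.imread('pics/w7.png')[150:260,200:320],None,fx=5,fy=5,interpolation=cv2.INTER_CUBIC)
cv2.imwrite('pics/w7b.png',a)
E
```

```text
time_s: 8.78
eef_pos: [499.9, -155.5, 194.5]
ee_rot: [0.0, 0.999, 0.041, 0.001]
force: [-0.2, 1.3, 7.0]
grip_width: 0.001
grip_force: 4.0
time_s: 9.45
eef_pos: [512.3, -154.4, 194.5]
ee_rot: [0.0, 0.999, 0.041, 0.001]
force: [0.4, 1.3, 7.4]
grip_width: 0.002
grip_force: 4.0
time_s: 9.95
eef_pos: [497.0, -155.9, 209.8]
ee_rot: [0.0, 0.999, 0.041, 0.001]
force: [-0.1, -0.4, 0.8]
grip_width: 0.0
grip_force: 0.0
```

View pics/w7b.png

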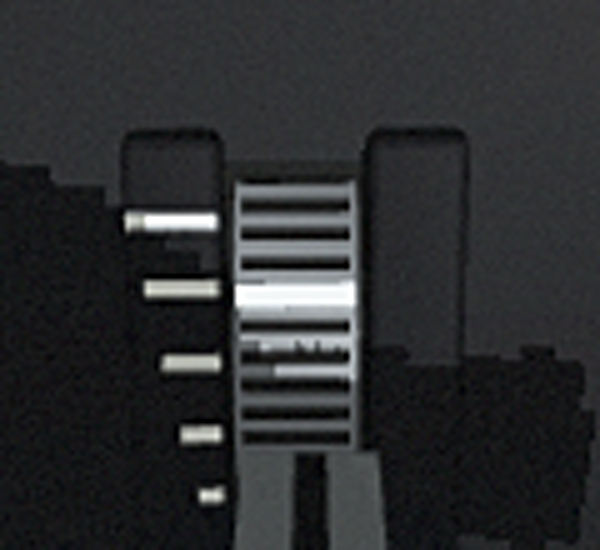

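The line at (295,295) stands next to the fourth tick (182,288). I'll check the angle, allowing for parallax.

```bash
python3 -m creep '[[[0,0,1,0,0,0],[0,0,2.5,0,0,0],[0,0,4,0,0,0],[0,0,4,0,0,0],[0,0,4,0,0,0],[0,0,4,0,0,0]]]'
python3 - <<'E'
from h import *
P=lambda u,v:(200+u/5,150+v/5)
print(ang('w7',P(295,295),P(182,288),P(192,362)))
E
```

```text
time_s: 10.5
eef_pos: [496.4, -155.6, 308.1]
ee_rot: [-0.0, 0.999, 0.041, -0.001]
force: [-1.5, -0.3, -0.4]
grip_width: -0.002
grip_force: 0.0
(array([491.74961981, 491.76277997]), np.float64(9.618264553858864), np.float64(0.37893717495619217))
```

```bash
python3 -c "
from rig import ctrl
print(ctrl.finish_job())"
```

```text
the job is handed in; nothing more can be done
None
```

I handed the job in at about 10.5 s: the selector knob is clicked in at three bars, the browning wheel reads about 0.38 rad (target 0.35 ± 0.12), and the arm never went near the saucepan, bowl or spatula; the hand-in returned no verdict.

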